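# Loosen the left-hand fuel-gas cap

## Robot

A 6-joint arm with a two-finger parallel gripper is mounted at the origin on the work surface. World frame = base frame: x ahead of the robot, y to its left, z up, the work surface at z = 0. Lengths are in mm, angles in rad, forces in N, time in s.
With the tool pointing down it reaches from about 200 to 875 mm from the base axis. Payload 3.4 kg.
Tool frame: the origin (TCP) lies at the centre of the arm's flange, where the gripper is bolted on; the fingertips stand 199 mm ahead of it and the grasp point (between the pads) lies 180 mm ahead of it (robot.tcp_to_grasp is the z of the grasp point in the tool frame, in mm); z points along the fingers, y is the line along which they close (so a half turn about z gives the same grasp; the last joint's range is limited). The gripper opens to 94 mm and grips with 3 to 60 N. Pads are 16 mm wide; open, the fingers measure 119 mm over their backs; the gripper's body (75 mm by 177 mm) begins 78 mm behind the grasp point.
Start: joints at [1.086, 0.276, 1.505, -0, 1.361, -0.121], TCP at [204.612, 537.381, 404.693] pointing down, gripper open.
Joint ranges: [-2.89, 2.89], [-0.75, 2.08], [0.22, 2.7], [-1.18, 4.32], [0.11, 2.71], [-2.7, 2.7]. Speed limits (rad/s): [2.57, 2.57, 3.14, 3.14, 3.14, 3.14].

## Interface

Orientations are given as a 3x3 rotation matrix whose columns are the frame's x, y, z axes.
In Python, from station import robot gives the robot as it stands.
- The arm moves only by the tool step_arm, never from a script. Its argument "increments" is a list of rows, each a list of 6 numbers: the shift along the tool's x, y, z each as a share of 0.04 m, from -1 to 1, then the turn, a rotation vector about the tool's x, y, z each as a share of 6 degrees, from -1 to 1. In form: [[tx, ty, tz, wx, wy, wz], ...]. A call has 1 to 5 rows; each row shifts and turns the commanded pose from where the row before left it, along the tool's axes as they then stand; what a row does not reach is not made up. A row lasts 1/12 s, in which the tool goes at most 41.7 mm and 7.16 degrees, less where a joint would pass 70% of its speed; a pose out of reach is approached as far as the arm can. A call with a number of a shift or a turn outside -1 to 1 is refused whole. A call with a gripper value outside its range is refused whole. "fingers" is the opening, from 0 (shut) to 1 (fully open), set as the call begins (left out, the last holds). The fingers move at their own pace and stop on an object; "newtons" is the grip in N (left out, the last holds). Time passes only in rows, so rows that do not move let the fingers close. It gives the time, the measured TCP pose, the force, the opening and the grip force at its end, in the units of the state.
- robot.get_obs(): the state, without advancing time (a new reading comes with each control period).
- robot.get_image(name): name is "side" or "top"; returns the picture (480x640x3 uint8, blue, green, red); there is no depth.
- robot.camera_model(name): a dict with "vfov" (degrees; the focal length in pixels is half the picture's height over the tangent of half this angle, whatever the lens; pixels are square), "cx", "cy" (the principal point, pixels), "R" (3x3) and "t" (3): a world point X has camera coordinates R X + t. Camera axes: x right, y down, z forward; pixel columns grow to the right and rows downward; lengths in mm; the calibration is good to about 2 mm. A picture is of the moment at which its call begins. camera_model takes no time and is no camera call.
- robot.close_job(): hands the job in; it is judged then, once.
The state is a dict: "clock": time; "joints": joint angles; "joint_vel": joint speeds; "joint_efforts": joint torques, N m; "tcp_pos": TCP position; "eef_rot": TCP orientation; "contact_force": force on the tool from outside, world axes, zero at the start; "ft_torque": the same for the moment, N m; "gripper_width": opening from 0.0 (shut) to 1.0 (fully open); "grasp_force": force on a finger pad.
Only numpy, scipy, OpenCV 4.12 (cv2) and the standard library are available. Lean on these libraries where they do the work, as an engineer would, in place of code of your own. Each camera call takes 0.05 s, during which the arm holds its last target. There are 200 camera calls.

## Task

A fuel-gas line is about to be fitted to the red outlet of the gas block on the bench. Loosen the red wing cap by about a quarter turn; like every fuel-gas fitting it has a left-hand thread. Leave the blue and the green caps as they are.

Things in the scene. Friction and masses are not known exactly. Their poses are not given: they have to be found in the camera images.
- red_grip (a point): Grip point of the red wing cap, on its upright turning axis. Two flat wings, together 70 mm long (point x) and 13 mm thick (point y; pinch across it), rise from 25 mm below to 11 mm above this point, on a round hub 47 mm across; wing top 132 mm above the bench. Red, blue and green caps, 110 mm apart in any order, stand on a fixed aluminium block, 90 x 350 x 60 mm, at any small yaw.
- red_nut (a joint): Turn of the red cap in rad: 0 is fully tight against a hard stop, and it grows up to 2.8 as the cap is loosened, clockwise seen from above (left-hand thread). It starts at 0 to 0.2, turns with a light steady friction of about 0.06 N m, stays where it is left, and does not rise.
- blue_nut (a joint): Turn of the blue cap, the same shape as the red one, in rad: 0 is fully tight, and it grows as the cap is loosened anticlockwise seen from above (ordinary thread). It starts at 0 to 0.2.
- green_nut (a joint): Turn of the green cap, the same shape as the red one, in rad: 0 is fully tight, and it grows as the cap is loosened anticlockwise seen from above (ordinary thread). It starts at 0 to 0.2.

How it is judged (in metres and radians):
At the end, for the whole second after the job is handed in: The red cap stands still, loosened by about a quarter turn: between 1.0 and 2.3 rad from fully tight. The blue and green caps are still tight (less than 0.4 rad) (value of joint red_nut between 1 and 2.3 rad and velocity of joint red_nut between -0.05 and 0.05 rad/s and value of joint each of blue_nut, green_nut below 0.4 rad); the robot touches nothing.
It fails at once if the blue or the green cap is loosened (beyond 0.4 rad) (value of joint any of blue_nut, green_nut above 0.4 rad).
It also fails if it takes over 32 s, if anything falls off the work surface, if the arm or the gripper's body presses on something with over 40 N, if the wrist force passes 120 N, or if a joint passes its speed limit or range.

## Working session

There is one attempt and no reset: what is moved stays moved. The work goes in short steps, Python scripts to look and compute and a tool call to move; the robot and the scene stay as the last step left them, time stands still between calls to the robot, and variables do not carry over. Pictures are saved under pics/ and viewed, at most 10 in all, crops included, and the job is handed in when it is done.

Besides the shell and the picture viewer there is one more tool, called after "Emit:" by a JSON object that holds its "op" and its "data". step_arm: Moves the arm, as the interface text tells. Its arguments: {"type":"object","properties":{"increments":{"type":"array"},"fingers":{"type":"number"},"newtons":{"type":"number"}},"required":["increments"]}

```bash
mkdir -p pics; python3 - <<'E'
from station import robot
import cv2
for n in("top","side"):
    cv2.imwrite(f"pics/{n}0.png",robot.get_image(n)); m=robot.camera_model(n); print(n,m)
o=robot.get_obs(); print(o)
E
```

```text
top {'vfov': 45.69147064809246, 'cx': 316.50319308182407, 'cy': 241.13403341552336, 'R': array([[ 0.02263041, -0.99966448,  0.01260152],
       [-0.98504588, -0.02444936, -0.17054868],
       [ 0.17079956, -0.00855349, -0.98526867]]), 't': array([  8.95310635, 600.44423105, 709.29967834])}
side {'vfov': 54.36898505959751, 'cx': 322.1339567571972, 'cy': 245.49985400859538, 'R': array([[-0.81927252, -0.57323534, -0.01392099],
       [-0.4211165 ,  0.61798569, -0.6638935 ],
       [ 0.38917019, -0.53804734, -0.74769755]]), 't': array([487.2924946 , 315.13760652, 547.83558199])}
{'clock': 0.1, 'joints': array([ 1.08600221e+00,  2.76552483e-01,  1.50596330e+00, -8.48158643e-06,
        1.36070349e+00, -1.21003528e-01]), 'joint_vel': array([ 0.00104131, -0.00144923, -0.00342325, -0.00070423, -0.0009649 ,
       -0.00027914]), 'joint_efforts': array([ 2.20113950e-03, -4.05457270e+01, -2.37779742e+01,  7.00429198e-02,
        2.98911659e-02, -5.41004067e-05]), 'tcp_pos': array([204.52571686, 537.21618467, 403.89638526]), 'eef_rot': array([[-9.34555339e-01,  3.55817025e-01, -7.50707655e-04],
       [ 3.55817767e-01,  9.34554244e-01, -1.44305058e-03],
       [ 1.88115059e-04, -1.61572575e-03, -9.99998677e-01]]), 'contact_force': array([ 0.41314187,  0.44057337, -0.9709383 ]), 'ft_torque': array([ 0.0025109 ,  0.01248523, -0.05849576]), 'grasp_force': 0.0, 'gripper_width': 0.9993963168670924}
```

View pics/top0.png

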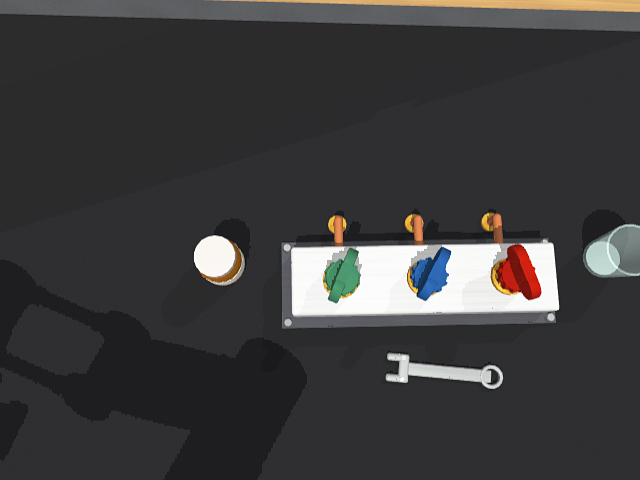

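View pics/side0.png

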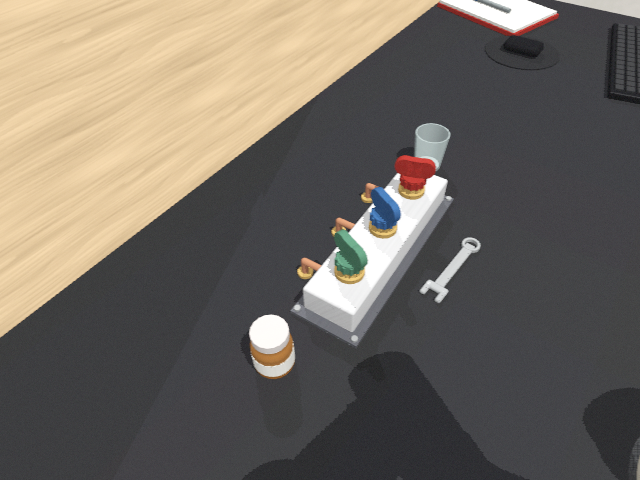

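The top view shows the red cap at about (520,272), blue at (432,274) and green at (344,276). A glass stands to the right of the red cap at (610,255). Next I'll zoom in on the red cap and cast rays.

```bash
cat > h.py <<'E'
import numpy as np, cv2
from station import robot
def ray(n,u,v,z):
    m=robot.camera_model(n); f=240/np.tan(np.radians(m["vfov"]/2))
    R,t=np.array(m["R"]),np.array(m["t"]); c=-R.T@t
    d=R.T@np.array([(u-m["cx"])/f,(v-m["cy"])/f,1]); return c+d*(z-c[2])/d[2]
def proj(n,X):
    m=robot.camera_model(n); f=240/np.tan(np.radians(m["vfov"]/2))
    p=np.array(m["R"])@X+m["t"]; return p[:2]/p[2]*f+[m["cx"],m["cy"]]
def red(im):
    h=cv2.cvtColor(im,cv2.COLOR_BGR2HSV); return (((h[...,0]<6)|(h[...,0]>174))&(h[...,1]>170)&(h[...,2]>60)).astype(np.uint8)
E
python3 - <<'E'
from h import *
a=cv2.imread("pics/top0.png")[235:310,480:555]; b=cv2.imread("pics/side0.png")[140:215,375:450]
cv2.imwrite("pics/crop0.png",np.hstack([cv2.resize(x,(400,400),interpolation=cv2.INTER_NEAREST)[:, :] for x in(a,b)]))
# blue/green/red hubs blob centroids
for n in("top","side"):
    m=red(cv2.imread(f"pics/{n}0.png")); k,l,s,c=cv2.connectedComponentsWithStats(m)
    for i in range(1,k):
        if s[i,4]>100: print(n,s[i],c[i],ray(n,*c[i],121))
# block corners top face z=60
for p in [(291,248),(553,243),(559,308),(292,316)]: print(p,ray("top",*p,60))
E
```

```text
top [ 496  245   45   55 1515] [518.69438944 273.11221122] [ 554.953642   -220.78822822  121.        ]
side [438   3 120  33 503] [497.59642147  21.59045726] [ 647.54481933 -838.51002633  121.        ]
side [395 155  40  36 995] [413.85929648 171.12361809] [ 549.91139904 -206.79369983  121.        ]
(291, 248) [588.58615253  56.6350314   60.        ]
(553, 243) [ 603.86841906 -290.49749362   60.        ]
(559, 308) [ 518.151863   -294.18035197   60.        ]
(292, 316) [499.79044317  52.65635659  60.        ]
```

View pics/crop0.png

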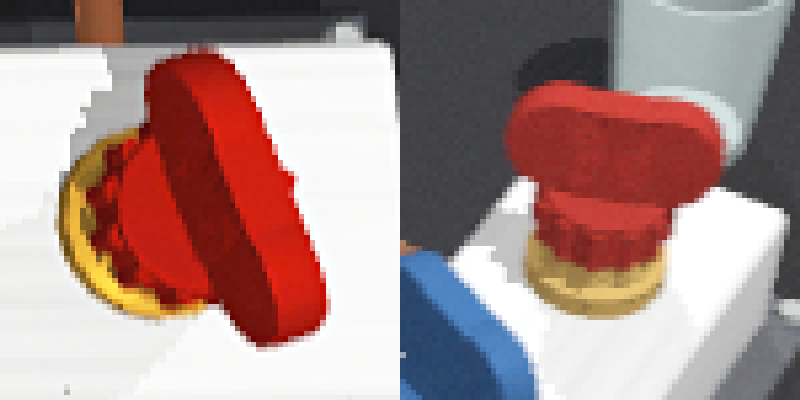

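```bash
python3 - <<'E'
from h import *
im=cv2.imread("pics/top0.png")
def rep(name,m):
    k,l,s,c=cv2.connectedComponentsWithStats(m); i=1+s[1:,4].argmax(); ys,xs=np.where(l==i)
    P=np.array([ray("top",x,y,130)[:2] for x,y in zip(xs,ys)]); mu=P.mean(0); w,V=np.linalg.eigh(np.cov(P.T)); d=V[:,1]
    print(name,s[i,4],c[i].round(1),mu.round(1),"yaw",np.degrees(np.arctan2(d[1],d[0])).round(1),"sizes",np.ptp((P-mu)@V,axis=0).round(1))
    return l==i
m=red(im)&(im[...,2]>185).astype(np.uint8)
for t in(160,180,200):
    mm=cv2.morphologyEx(red(im)&(im[...,2]>t).astype(np.uint8),cv2.MORPH_OPEN,np.ones((3,3),np.uint8)); rep(t,mm)
# gold ring seat: ellipse of lower flange
h=cv2.cvtColor(im,cv2.COLOR_BGR2HSV); g=cv2.inRange(h,(12,120,60),(32,255,255)); g[:240]=0; g[:, :480]=0
ys,xs=np.where(g>0); print("gold",len(xs),xs.min(),xs.max(),ys.min(),ys.max())
print("side wing ctr",ray("side",415.7,165.3,114).round(1),"top strip mid",ray("top",526.9,272,131).round(1))
b=np.array([603.87,-290.5])-[588.59,56.6]; print("block yaw",np.degrees(np.arctan2(b[1],b[0])))
for p in [(588,60),(345,276)]: pass
E
```

```text
160 519 [528.6 271.2] [ 556.4 -229.3] yaw -160.7 sizes [14.6 61.2]
180 469 [528.9 271.6] [ 556.  -229.7] yaw -160.4 sizes [13.9 56.8]
200 378 [528.9 271.4] [ 556.2 -229.8] yaw -160.7 sizes [13.2 49.4]
gold 234 491 517 241 294
side wing ctr [ 557.8 -230.6  114. ] top strip mid [ 555.3 -226.9  131. ]
block yaw -87.47935860246098
```

Red cap: the grip axis is at about (557,-229). The block centre ±110 mm agrees, and the wing yaw is about 19.4°. I'll start with a yaw of +40°.

Emit:
{"op": "step_arm", "data": {"increments": [[0, 0, 0, 0, 0, -1], [0, 0, 0, 0, 0, -1], [0, 0, 0, 0, 0, -1], [0, 0, 0, 0, 0, -1], [0, 0, 0, 0, 0, -1]], "fingers": 0.7}}

```text
clock: 0.52
tcp_pos: [204.5, 537.3, 404.1]
eef_rot: [[-0.986, -0.164, -0.001], [-0.164, 0.986, -0.001], [0.001, -0.001, -1.0]]
contact_force: [0.0, 0.3, -0.5]
gripper_width: 0.712
grasp_force: 0.0
```

Emit:
{"op": "step_arm", "data": {"increments": [[0, 0, 0, 0, 0, -1], [0, 0, 0, 0, 0, -0.7], [0, -0.5, 0, 0, 0, 0], [0, -1, 0, 0, 0, 0], [0, -1, 0, 0, 0, 0]]}}

```text
clock: 0.93
tcp_pos: [237.7, 442.6, 403.8]
eef_rot: [[-0.943, -0.334, -0.001], [-0.334, 0.943, -0.001], [0.001, -0.001, -1.0]]
contact_force: [0.1, -0.5, 0.9]
gripper_width: 0.7
grasp_force: 0.0
```

Emit:
{"op": "step_arm", "data": {"increments": [[-0.2, -1, 0, 0, 0, 0], [-0.2, -1, 0, 0, 0, 0], [-0.2, -1, 0, 0, 0, 0], [-0.2, -1, 0, 0, 0, 0], [-0.2, -1, 0, 0, 0, 0]]}}

```text
clock: 1.35
tcp_pos: [342.0, 265.8, 404.5]
eef_rot: [[-0.943, -0.332, -0.0], [-0.332, 0.943, -0.0], [0.0, 0.0, -1.0]]
contact_force: [1.3, 0.5, 0.8]
gripper_width: 0.698
grasp_force: 0.0
```

Emit:
{"op": "step_arm", "data": {"increments": [[-0.2, -1, 0, 0, 0, 0], [-0.2, -1, 0, 0, 0, 0], [-0.2, -1, 0, 0, 0, 0], [-0.2, -1, 0, 0, 0, 0], [-0.2, -1, 0, 0, 0, 0]]}}

```text
clock: 1.77
tcp_pos: [446.1, 90.2, 404.5]
eef_rot: [[-0.944, -0.331, -0.0], [-0.331, 0.944, 0.0], [0.0, 0.0, -1.0]]
contact_force: [0.6, 0.3, -0.6]
gripper_width: 0.7
grasp_force: 0.0
```

Emit:
{"op": "step_arm", "data": {"increments": [[0, -1, 0, 0, 0, 0], [0, -1, 0, 0, 0, 0], [0, -1, 0, 0, 0, 0], [0, -1, 0, 0, 0, 0], [0, -0.5, 0, 0, 0, 0]]}}

```text
clock: 2.18
tcp_pos: [506.6, -81.6, 404.2]
eef_rot: [[-0.944, -0.329, 0.0], [-0.329, 0.944, -0.002], [0.0, -0.002, -1.0]]
contact_force: [-0.5, 0.0, -0.2]
gripper_width: 0.7
grasp_force: 0.0
```

Emit:
{"op": "step_arm", "data": {"increments": [[0, -1, 0, 0, 0, 0], [0, -1, 0, 0, 0, 0], [0, -1, 0, 0, 0, 0], [0, -0.6, 0, 0, 0, 0], [0, 0, 0, 0, 0, 0]]}}

```text
clock: 2.6
tcp_pos: [554.5, -218.3, 403.4]
eef_rot: [[-0.945, -0.328, 0.0], [-0.328, 0.945, -0.002], [0.001, -0.002, -1.0]]
contact_force: [0.7, 0.7, 0.9]
gripper_width: 0.699
grasp_force: 0.0
```

Emit:
{"op": "step_arm", "data": {"increments": [[0, 0, 0, 0, 0, 0], [0, 0, 0, 0, 0, 0]]}}

```text
clock: 2.77
tcp_pos: [552.8, -213.0, 404.0]
eef_rot: [[-0.944, -0.331, -0.002], [-0.331, 0.944, 0.002], [0.001, 0.002, -1.0]]
contact_force: [0.1, 0.2, 0.0]
gripper_width: 0.704
grasp_force: 0.0
```

Emit:
{"op": "step_arm", "data": {"increments": [[0.03, -0.41, 0, 0, 0, 0], [0, 0, 0.5, 0, 0, 0], [0, 0, 0.5, 0, 0, 0], [0, 0, 0, 0, 0, 0], [0, 0, 0, 0, 0, 0]]}}

```text
clock: 3.18
tcp_pos: [557.3, -228.9, 364.1]
eef_rot: [[-0.943, -0.332, -0.002], [-0.332, 0.943, 0.001], [0.001, 0.001, -1.0]]
contact_force: [-0.0, -0.6, -0.9]
gripper_width: 0.7
grasp_force: 0.0
```

```bash
python3 - <<'E'
from h import *
o=robot.get_obs(); print(o["tcp_pos"],o["joints"])
ims=[]
for n in("side","top"):
    im=robot.get_image(n); p=proj(n,[557,-229,125]).round().astype(int); x,y=max(0,min(p[0]-100,440)),max(0,p[1]-100)
    c=cv2.resize(im[y:y+200,x:x+200],(400,400)); ims.append(c); print(n,p,x,y)
cv2.imwrite("pics/pre.png",np.hstack(ims))
E
```

```text
[ 557.29849822 -228.94671167  364.14806895] [-5.05207461e-01  3.41757353e-01  1.51001566e+00 -1.03373051e-04
  1.29187377e+00 -2.41480313e+00]
side [417 161] 317 61
top [527 271] 427 171
```

View pics/pre.png

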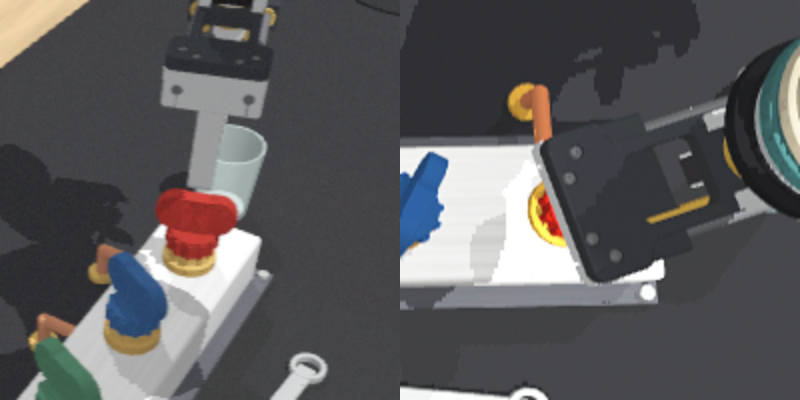

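The side view shows the finger centred over the red wing, with the glass behind it. I'll check the glass's position and height before turning.

```bash
python3 - <<'E'
from h import *
b=ray("top",603,258,0); print("base",b)
for z in(80,100,120,140,160): print(z,proj("side",[b[0],b[1],z]).round(),proj("top",[b[0],b[1],z]).round())
E
```

```text
base [ 594.69850917 -387.19073476    0.        ]
80 [433. 131.] [634. 249.]
100 [435. 122.] [643. 247.]
120 [437. 113.] [653. 244.]
140 [439. 104.] [663. 241.]
160 [440.  94.] [674. 238.]
```

Emit:
{"op": "step_arm", "data": {"increments": [[0, 0, 0.5, 0, 0, 0], [0, 0, 0.5, 0, 0, 0], [0, 0, 0.5, 0, 0, 0], [0, 0, 0.05, 0, 0, 0], [0, 0, 0, 0, 0, 0]]}}

```text
clock: 3.7
tcp_pos: [557.6, -229.3, 302.8]
eef_rot: [[-0.943, -0.332, -0.001], [-0.332, 0.943, 0.0], [0.0, 0.0, -1.0]]
contact_force: [-0.2, 0.1, 0.2]
gripper_width: 0.698
grasp_force: 0.0
```

Emit:
{"op": "step_arm", "data": {"increments": [[0, 0, 0, 0, 0, 0], [0, 0, 0, 0, 0, 0], [0, 0, 0, 0, 0, 0], [0, 0, 0, 0, 0, 0], [0, 0, 0, 0, 0, 0]], "fingers": 0, "newtons": 15}}

```text
clock: 4.12
tcp_pos: [557.6, -229.4, 303.4]
eef_rot: [[-0.943, -0.331, 0.001], [-0.331, 0.943, -0.001], [-0.001, -0.001, -1.0]]
contact_force: [0.1, 0.5, 0.4]
gripper_width: 0.385
grasp_force: 0.0
```

Emit:
{"op": "step_arm", "data": {"increments": [[0, 0, 0, 0, 0, 0], [0, 0, 0, 0, 0, 0], [0, 0, 0, 0, 0, 0], [0, 0, 0, 0, 0, 0], [0, 0, 0, 0, 0, 0]]}}

```text
clock: 4.53
tcp_pos: [557.3, -228.7, 302.6]
eef_rot: [[-0.943, -0.331, -0.001], [-0.331, 0.943, 0.002], [0.0, 0.002, -1.0]]
contact_force: [-0.8, 3.6, 2.7]
gripper_width: 0.138
grasp_force: 15.0
```

It has gripped at 13.0 mm, which matches the wing thickness. Now I'll turn clockwise (tool +z points down).

Emit:
{"op": "step_arm", "data": {"increments": [[0, 0, 0, 0, 0, 0.3], [0, 0, 0, 0, 0, 0.6], [0, 0, 0, 0, 0, 0.7], [0, 0, 0, 0, 0, 0.7], [0, 0, 0, 0, 0, 0.7]]}}

```text
clock: 4.95
tcp_pos: [557.3, -228.6, 302.6]
eef_rot: [[-1.0, -0.02, -0.001], [-0.02, 1.0, 0.002], [0.001, 0.002, -1.0]]
contact_force: [-0.8, 4.4, 2.9]
gripper_width: 0.135
grasp_force: 15.0
```

Emit:
{"op": "step_arm", "data": {"increments": [[0, 0, 0, 0, 0, 0.8], [0, 0, 0, 0, 0, 0.8], [0, 0, 0, 0, 0, 0.8], [0, 0, 0, 0, 0, 0.8], [0, 0, 0, 0, 0, 0.8]]}}

```text
clock: 5.37
tcp_pos: [557.3, -228.5, 302.6]
eef_rot: [[-0.921, 0.389, -0.001], [0.389, 0.921, 0.002], [0.002, 0.002, -1.0]]
contact_force: [0.1, 4.4, 2.5]
gripper_width: 0.14
grasp_force: 15.0
```

Emit:
{"op": "step_arm", "data": {"increments": [[0, 0, 0, 0, 0, 0.8], [0, 0, 0, 0, 0, 0.8], [0, 0, 0, 0, 0, 0.8], [0, 0, 0, 0, 0, 0.8], [0, 0, 0, 0, 0, 0.8]]}}

```text
clock: 5.78
tcp_pos: [557.3, -228.4, 302.6]
eef_rot: [[-0.684, 0.73, -0.001], [0.73, 0.684, 0.003], [0.002, 0.001, -1.0]]
contact_force: [-0.3, 3.5, 3.2]
gripper_width: 0.134
grasp_force: 15.0
```

Emit:
{"op": "step_arm", "data": {"increments": [[0, 0, 0, 0, 0, 0.8], [0, 0, 0, 0, 0, 0.8], [0, 0, 0, 0, 0, 0.8], [0, 0, 0, 0, 0, 0.8], [0, 0, 0, 0, 0, 0.7]]}}

```text
clock: 6.2
tcp_pos: [557.4, -228.4, 302.6]
eef_rot: [[-0.338, 0.941, -0.0], [0.941, 0.338, 0.003], [0.003, 0.001, -1.0]]
contact_force: [-0.4, 3.8, 2.1]
gripper_width: 0.139
grasp_force: 15.0
```

Emit:
{"op": "step_arm", "data": {"increments": [[0, 0, 0, 0, 0, 0], [0, 0, 0, 0, 0, 0]]}}

```text
clock: 6.37
tcp_pos: [557.4, -228.4, 302.6]
eef_rot: [[-0.343, 0.939, -0.0], [0.939, 0.343, 0.003], [0.003, 0.001, -1.0]]
contact_force: [-0.3, 6.0, 2.9]
gripper_width: 0.136
grasp_force: 15.0
```

Emit:
{"op": "step_arm", "data": {"increments": [[0, 0, 0, 0, 0, 0], [0, 0, 0, 0, 0, 0], [0, 0, 0, 0, 0, 0], [0, 0, 0, 0, 0, 0], [0, 0, 0, 0, 0, 0]], "fingers": 0.5}}

```text
clock: 6.78
tcp_pos: [557.5, -229.8, 302.6]
eef_rot: [[-0.342, 0.94, 0.0], [0.94, 0.342, -0.001], [-0.001, -0.0, -1.0]]
contact_force: [-0.5, 0.2, -0.3]
gripper_width: 0.456
grasp_force: 0.0
```

Emit:
{"op": "step_arm", "data": {"increments": [[0, 0, 0, 0, 0, 0], [0, 0, 0, 0, 0, 0], [0, 0, -0.3, 0, 0, 0], [0, 0, -0.5, 0, 0, 0], [0, 0, -1, 0, 0, 0]]}}

```text
clock: 7.2
tcp_pos: [556.4, -228.9, 371.0]
eef_rot: [[-0.341, 0.94, -0.009], [0.94, 0.341, 0.005], [0.007, -0.007, -1.0]]
contact_force: [0.1, 0.5, -0.3]
gripper_width: 0.504
grasp_force: 0.0
```

Emit:
{"op": "step_arm", "data": {"increments": [[0, 0, -1, 0, 0, 0], [0, 0, -1, 0, 0, 0], [0, 0, -0.5, 0, 0, 0], [0, 0, 0, 0, 0, 0], [0, 0, 0, 0, 0, 0]]}}

```text
clock: 7.62
tcp_pos: [557.4, -229.4, 475.8]
eef_rot: [[-0.341, 0.94, 0.002], [0.94, 0.341, -0.001], [-0.002, 0.002, -1.0]]
contact_force: [-1.2, -1.1, -0.6]
gripper_width: 0.496
grasp_force: 0.0
```

```bash
python3 - <<'E'
from h import *
cv2.imwrite("pics/end.png",robot.get_image("side")[60:360,200:500])
E
```

```text
(no output)
```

View pics/end.png

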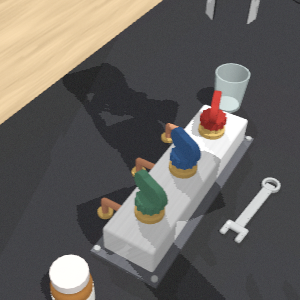

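The red wing at crop (215,105) is now seen edge-on, about a quarter turn from where it was. Blue and green haven't changed, and the gripper is clear, so I'm handing in the job.

```bash
python3 -c "
from station import robot
print(robot.close_job())"
```

```text
the job is handed in; nothing more can be done
None
```

I turned the red cap clockwise by about 89° (1.55 rad), so it should be 1.55–1.75 rad from tight. Blue and green look unchanged, the gripper is clear, and I handed the job in after about 8 s of the 32 s; it returned no verdict.

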